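# Show the welding filter's shade label

## Task

Before the welding helmet goes back together I want to check the shade: draw the dark filter up out of the wooden rack, gripping it only by its frosted end (the end with the notched corner) and keeping your fingers off the dark window, then hold it up a good 20 cm above the bench with its long edge level, leaned back about half way to flat so that the yellow label side looks up. Finish while still holding it there, at rest. Don't drop the filter, leave the clear cover lens standing in its groove, and don't disturb the hammer, tin and magnet.

Things in the scene. Friction and masses are not known exactly. Their poses are not given: they have to be found in the camera images.
- filter: welding filter, a plate 110 mm long (x), 9 mm thick (y), 90 mm high (z), 110 g, standing on a long edge in a rack groove. Origin: middle of its lower edge, 8 mm above the bench. The 40 mm at its +x end (x 15 to 55 mm) are frosted white: grip here. Its upper outer corner has a 12 mm notch. Label on the +y face: seen from that side, the notch is at the upper left.
- filter_window: the dark green window with black frame, fixed part of the filter (same origin and axes as filter): all of it from x = -55 to +15 mm, full height and thickness. Fingers stay off it.
- filter_grip (a point): a good place to pinch the frosted end across its 9 mm thickness from above: 34 mm from the filter's middle toward the frosted end, 74 mm above its lower edge (16 mm below its upper edge), mid-thickness
- filter_label (a point): centre of the label, a 28 x 28 mm yellow sticker with black bars, on the +y face of the frosted end, 37 mm above the lower edge
- filter_notch (a point): the missing corner point of the notch: the upper outer corner of the frosted end (x = +55 mm, 90 mm above the lower edge)
- rack: brown wooden rack screwed to the bench, turned any way round, 116 (x) x 126 (y) x 28 mm high, origin: middle of its underside. Two grooves along x, open at both ends, centred at y = +37.5 and -37.5 mm, 11 mm wide, 20 mm deep, floor 8 mm above the bench. One holds the filter, the other the cover lens; either way round.
- cover: clear cover lens with grey frame, 110 x 9 x 90 mm high, 100 g, standing on a long edge in the rack's other groove, upright and parallel to the filter, its middle plane 75 mm from the filter's. No frosted end, no notch. Origin: middle of its lower edge; z up.
- hammer: chipping hammer lying on the bench, 275 mm long along its x, head at its +x end (about 150 mm across), black rubber grip at its -x end, 24 mm high; origin under its middle
- tin: round tin of welding paste with orange label, 74 mm diameter, 70 mm high, standing; origin under its middle
- magnet: red and steel welding magnet, a flat square block 77 x 77 x 16 mm lying on the bench; origin under its middle
Things that resemble listed ones, but are neither listed nor needed, are in the scene too. Leave any purple look-alike of the filter alone. Of the things like the rack, leave any that is grey; of the rest the larger one is meant.

How it is judged:
By the outcome, as a careful person would: the job done as asked, in the order asked, and still so for the second after the job is handed in, while the arm keeps its last pose, push and grip.
It also fails if it takes over 32 s, if anything falls off the work surface, if the arm or the gripper's body presses on something with over 40 N, if the wrist force passes 120 N, or if a joint passes its speed limit or range.

## Robot

A 6-joint arm with a two-finger parallel gripper is mounted at the origin on the work surface. World frame = base frame: x ahead of the robot, y to its left, z up, the work surface at z = 0. Lengths are in m, angles in rad, forces in N, time in s.
With the tool pointing down it reaches from about 0.35 to 0.925 m from the base axis. Payload 6.4 kg.
Tool frame: the origin (TCP) lies between the finger pads; the fingertips stand 25 mm ahead of it and the grasp point (between the pads) lies 6 mm ahead of it; z points along the fingers, y is the direction in which the jaws open and shut (so a half turn about z gives the same grasp; the last joint's range is limited). The gripper opens to 85 mm and grips with 20 to 120 N. Pads are 22 mm wide; open, the fingers measure 114 mm over their backs; the gripper's body (76 mm by 85 mm) begins 54 mm behind the grasp point. The pads swing forward as they close: fully open they stand 13 mm farther back than shut.
Start: joints at [-1.438, 0.245, 1.558, -0, 1.339, -0.174], TCP at [0.196, -0.62, 0.224] pointing down, gripper open.
Joint ranges: [-3.13, 3.13], [-1.02, 2.26], [0.13, 2.54], [-0.95, 4.09], [0.21, 2.88], [-2.74, 2.74]. Speed limits (rad/s): [2.57, 2.57, 3.14, 3.14, 3.14, 3.14].

## Interface

Orientations are given as [roll, pitch, yaw] about the fixed x, y, z axes, in that order (R = Rz(yaw) Ry(pitch) Rx(roll)).
In Python, from rig import r, eyes, job gives the robot as it stands. The module is installed in compiled form; this text tells all that it offers.
- The arm moves only by the tool send_rows, never from a script. Its argument "plan" is a list of rows, each an object of numbers: "jaw": the opening, from 0 (shut) to 1 (fully open); "dx", "dy", "dz": the shift along the tool's x, y, z in m; "rx", "ry", "rz": the turn, a rotation vector about the tool's x, y, z in degrees. A call has 1 to 12 rows; each row is the pose to reach, as a shift and turn from the pose commanded when the call began, along the tool's axes at that moment; what a row does not reach only later rows make up. A row lasts 1/10 s, in which the tool goes at most 50 mm and 8.59 degrees, less where a joint would pass 70% of its speed; a pose out of reach is approached as far as the arm can. A call with a gripper value outside its range is refused whole. The fingers move at their own pace and stop on an object; "grip_force" is the grip in N (left out, the last holds). Time passes only in rows, so rows that repeat a pose let the fingers close. It gives the time, the measured TCP pose, the force and the opening at its end, in the units of the state.
- r.get_state(): the state, without advancing time (a new reading comes with each control period).
- eyes.capture(name): name is "scene" or "top" or "wrist"; returns a dict with "img" (400x640x3 uint8, blue, green, red), "range_z" (400x640 float32, m along the optical axis (not along the pixel's ray), 0 where there is no reading), "vfov" (degrees; the focal length in pixels is half the picture's height over the tangent of half this angle, whatever the lens; pixels are square), "cx", "cy" (the principal point, pixels), "extrinsics" (4x4, takes a point from world to camera coordinates); the wrist camera has in their place "mount" (4x4, takes a point from camera to tool coordinates, whose origin is the TCP and whose axes are the flange's). Camera axes: x right, y down, z forward; pixel columns grow to the right and rows downward; lengths in m; the calibration is good to about 2 mm. A picture is of the moment at which its call begins: read the wrist's pose just before it.
- job.hand_in(): hands the job in, once; it reports no verdict.
The state is a dict: "clock": time; "qpos": joint angles; "dq": joint speeds; "joint_torque": joint torques, N m; "position": TCP position; "eef_rot": TCP orientation; "ft_force": force on the tool from outside, world axes, zero at the start; "wrist_torque": the same for the moment, N m; "width": finger opening in m.
Only numpy, scipy, OpenCV 4.12 (cv2) and the standard library are available. Lean on these libraries where they do the work, as an engineer would, in place of code of your own. Each camera call takes 0.05 s, during which the arm holds its last target. There are 200 camera calls.

## Working session

There is one attempt and no reset: what is moved stays moved. The work goes in short steps, Python scripts to look and compute and a tool call to move; the robot and the scene stay as the last step left them, time stands still between calls to the robot, and variables do not carry over. Pictures are saved under pics/ and viewed, about 8 in all and at most 12, crops included, and the job is handed in when it is done.

Besides the shell and the picture viewer there is one more tool, called after "Request:" as name(argument=value, ...), one argument or row to a line, values as JSON. send_rows: Moves the arm, as the interface text tells. Its arguments: {"type":"object","properties":{"plan":{"type":"array","items":{"type":"object","properties":{"jaw":{"type":"number"},"dx":{"type":"number"},"dy":{"type":"number"},"dz":{"type":"number"},"rx":{"type":"number"},"ry":{"type":"number"},"rz":{"type":"number"}}}},"grip_force":{"type":"number"}},"required":["plan"]}

```bash
mkdir -p pics
cat > h.py <<'E'
import numpy as np, cv2
from rig import r, eyes, job
from scipy.spatial.transform import Rotation as R
def cap(n):
    s=r.get_state(); c=eyes.capture(n); c['f']=200/np.tan(np.radians(c['vfov'])/2)
    if n=='wrist':
        T=np.eye(4); T[:3,:3]=R.from_euler('xyz',s['eef_rot']).as_matrix(); T[:3,3]=s['position']
        c['c2w']=T@c['mount']
    else: c['c2w']=np.linalg.inv(c['extrinsics'])
    return c
def cloud(c):
    v,u=np.mgrid[:400,:640]; z=c['range_z']
    p=np.stack([(u-c['cx'])/c['f']*z,(v-c['cy'])/c['f']*z,z],-1)
    return p@c['c2w'][:3,:3].T+c['c2w'][:3,3]
E
python3 - <<'E'
from h import *
print(r.get_state())
for n in('scene','top'):
    c=cap(n); cv2.imwrite(f'pics/{n}0.png',c['img']); np.savez(f'{n}0.npz',**c); print(n,c['vfov'],c['cx'],c['cy'],c['c2w'].round(3).tolist())
E
```

```text
{'clock': 0.0, 'qpos': array([-1.43808037e+00,  2.45768148e-01,  1.55899806e+00,  2.68466787e-05,
        1.33870410e+00, -1.74117105e-01]), 'dq': array([-0.00075161,  0.00090859,  0.00178003, -0.00163512,  0.00087803,
        0.00124495]), 'joint_torque': array([ 5.26127587e-05, -4.29513466e+01, -3.26122069e+01, -1.37006041e-04,
        5.37848915e-03, -4.87818340e-06]), 'position': array([ 0.19625303, -0.61907685,  0.22341828]), 'eef_rot': array([-3.13974791e+00, -3.51002690e-04,  3.06826536e-01]), 'ft_force': array([-0.88913529,  0.27799036, -0.25400179]), 'wrist_torque': array([-0.02996825, -0.01540491, -0.03076475]), 'width': 0.08515976090737057}
scene 55.704194852201056 318.37989590683196 204.79628984660457 [[0.839, 0.439, -0.322, 0.875], [0.545, -0.657, 0.522, -0.584], [0.017, -0.613, -0.79, 0.985], [0.0, 0.0, 0.0, 1.0]]
top 48.45144214672034 312.98481099916864 196.55201026034928 [[-0.011, -0.998, 0.068, 0.43], [-1.0, 0.01, -0.015, -0.007], [0.014, -0.068, -0.998, 1.338], [0.0, 0.0, 0.0, 1.0]]
```

View pics/scene0.png

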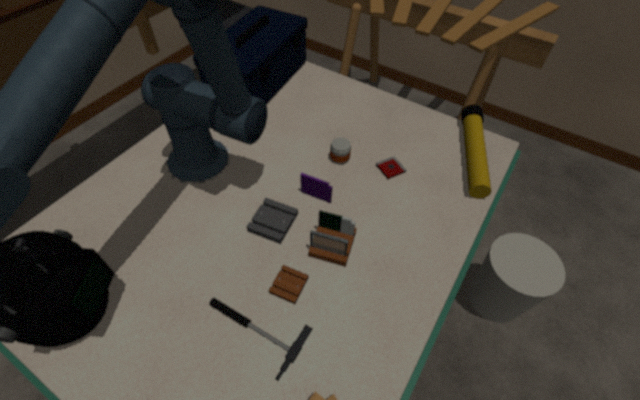

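View pics/top0.png

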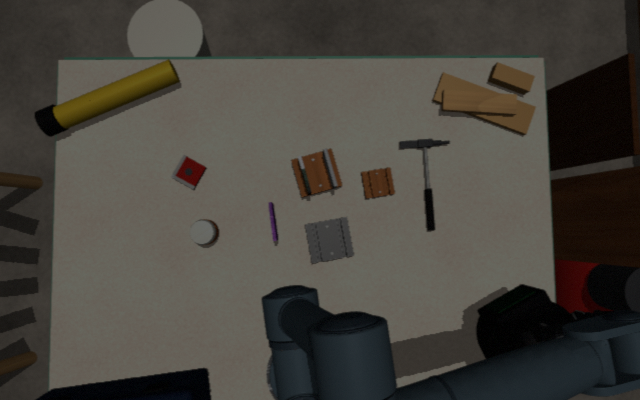

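The scene view shows the brown rack at about (332,240), with the filter in the far groove: dark window at (329,220), frosted end at (348,227). In the top view the rack is at (317,173), with the filter in the left groove. The purple look-alike, the grey rack and the smaller brown rack are separate objects. Next I'll measure with depth.

Run:
```python
from h import *
im=[]
for n,(u0,v0,w,h) in {'scene':(290,190,90,80),'top':(270,135,90,80)}.items():
    c=dict(np.load(f'{n}0.npz')); P=cloud(c)
    im.append(cv2.resize(c['img'][v0:v0+h,u0:u0+w],None,fx=4.4,fy=4.4,interpolation=cv2.INTER_CUBIC))
    m=(P[...,2]>.06)&(P[...,2]<.13)&(abs(P[...,0]-.5)<.15)&(abs(P[...,1]-.0)<.11)&(c['range_z']>0)
    k,l,st,ce=cv2.connectedComponentsWithStats(m.astype('uint8'))
    for i in range(1,k):
        q=P[l==i]
        if len(q)<15: continue
        t=cv2.minAreaRect(q[:,:2].astype('float32')*1000)
        print(n,st[i],q.mean(0).round(3),q[:,2].max().round(3),t)
cv2.imwrite('pics/z0.png',np.clip(np.hstack(im)*1.6,0,255).astype('uint8'))
```

```text
scene [300 172  33  20 276] [0.447 0.089 0.08 ] 0.095 ((446.3219909667969, 91.02398681640625), (111.01724243164062, 14.04223346710205), 8.186870574951172)
scene [319 210  37  19 370] [ 0.579 -0.004  0.084] 0.105 ((578.7906494140625, -1.4687118530273438), (110.18778228759766, 13.239388465881348), 15.186759948730469)
scene [310 230  39  20 393] [ 0.597 -0.077  0.085] 0.102 ((597.0499267578125, -74.48992156982422), (109.37069702148438, 13.713470458984375), 15.4417085647583)
top [322 149  15  39 172] [ 0.596 -0.071  0.093] 0.106 ((596.9588623046875, -72.1236572265625), (109.75662994384766, 9.924165725708008), 15.587206840515137)
top [297 156  14  38 141] [0.577 0.    0.095] 0.103 ((579.4952392578125, 0.6880950927734375), (110.15042114257812, 9.54870891571045), 15.46126651763916)
top [268 202   9  39 161] [0.446 0.092 0.086] 0.096 ((447.1949157714844, 92.57626342773438), (109.87889862060547, 9.898859977722168), 7.030880928039551)
```

View pics/z0.png

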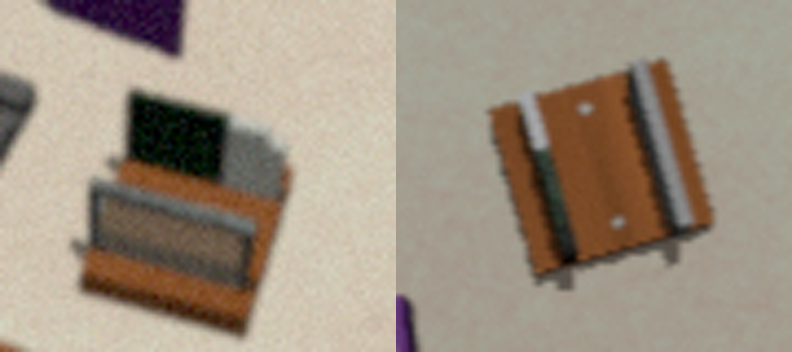

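The filter's middle is at about (0.579, 0.000), with its x axis at yaw 15.3°. The frosted, notched end is at +x and the label faces world +y. I'll move above the grip point at about (0.612, 0.009) and take a close look.

Request:
send_rows(
  plan=[
    {"jaw": 0.6, "dx": 0.586, "dy": -0.473, "dz": 0.0, "rz": 2.3},
    {"jaw": 0.6, "dx": 0.586, "dy": -0.473, "dz": 0.0, "rz": 2.3},
    {"jaw": 0.6, "dx": 0.586, "dy": -0.473, "dz": 0.0, "rz": 2.3},
    {"jaw": 0.6, "dx": 0.586, "dy": -0.473, "dz": 0.0, "rz": 2.3},
    {"jaw": 0.6, "dx": 0.586, "dy": -0.473, "dz": 0.0, "rz": 2.3},
    {"jaw": 0.6, "dx": 0.586, "dy": -0.473, "dz": 0.0, "rz": 2.3},
    {"jaw": 0.6, "dx": 0.586, "dy": -0.473, "dz": 0.0, "rz": 2.3},
    {"jaw": 0.6, "dx": 0.586, "dy": -0.473, "dz": 0.0, "rz": 2.3},
    {"jaw": 0.6, "dx": 0.586, "dy": -0.473, "dz": 0.0, "rz": 2.3},
    {"jaw": 0.6, "dx": 0.586, "dy": -0.473, "dz": 0.0, "rz": 2.3},
    {"jaw": 0.6, "dx": 0.586, "dy": -0.473, "dz": 0.0, "rz": 2.3},
    {"jaw": 0.6, "dx": 0.586, "dy": -0.473, "dz": 0.0, "rz": 2.3},
  ],
)

```text
invalid input at $.plan[0]: expected keys jaw, dx, dy, dz, rx, ry, rz
```

Request:
send_rows(
  plan=[
    {"jaw": 0.6, "dx": 0.586, "dy": -0.473, "dz": 0, "rx": 0, "ry": 0, "rz": 2.3},
    {"jaw": 0.6, "dx": 0.586, "dy": -0.473, "dz": 0, "rx": 0, "ry": 0, "rz": 2.3},
    {"jaw": 0.6, "dx": 0.586, "dy": -0.473, "dz": 0, "rx": 0, "ry": 0, "rz": 2.3},
    {"jaw": 0.6, "dx": 0.586, "dy": -0.473, "dz": 0, "rx": 0, "ry": 0, "rz": 2.3},
    {"jaw": 0.6, "dx": 0.586, "dy": -0.473, "dz": 0, "rx": 0, "ry": 0, "rz": 2.3},
    {"jaw": 0.6, "dx": 0.586, "dy": -0.473, "dz": 0, "rx": 0, "ry": 0, "rz": 2.3},
    {"jaw": 0.6, "dx": 0.586, "dy": -0.473, "dz": 0, "rx": 0, "ry": 0, "rz": 2.3},
    {"jaw": 0.6, "dx": 0.586, "dy": -0.473, "dz": 0, "rx": 0, "ry": 0, "rz": 2.3},
    {"jaw": 0.6, "dx": 0.586, "dy": -0.473, "dz": 0, "rx": 0, "ry": 0, "rz": 2.3},
    {"jaw": 0.6, "dx": 0.586, "dy": -0.473, "dz": 0, "rx": 0, "ry": 0, "rz": 2.3},
    {"jaw": 0.6, "dx": 0.586, "dy": -0.473, "dz": 0, "rx": 0, "ry": 0, "rz": 2.3},
    {"jaw": 0.6, "dx": 0.586, "dy": -0.473, "dz": 0, "rx": 0, "ry": 0, "rz": 2.3},
  ],
)

```text
clock: 1.3
position: [0.5282, -0.1173, 0.2242]
eef_rot: [-3.141, 0.0, 0.267]
ft_force: [1.2, -0.9, 0.9]
width: 0.0513
```

Request:
send_rows(
  plan=[
    {"jaw": 0.6, "dx": 0.035, "dy": -0.03, "dz": 0, "rx": 0, "ry": 0, "rz": 0},
    {"jaw": 0.6, "dx": 0.07, "dy": -0.06, "dz": 0, "rx": 0, "ry": 0, "rz": 0},
    {"jaw": 0.6, "dx": 0.09, "dy": -0.08, "dz": 0, "rx": 0, "ry": 0, "rz": 0},
    {"jaw": 0.6, "dx": 0.09, "dy": -0.08, "dz": 0, "rx": 0, "ry": 0, "rz": 0},
    {"jaw": 0.6, "dx": 0.09, "dy": -0.08, "dz": 0, "rx": 0, "ry": 0, "rz": 0},
  ],
)

```text
clock: 1.8
position: [0.593, -0.0182, 0.2239]
eef_rot: [-3.141, 0.001, 0.268]
ft_force: [-0.3, -1.3, -0.1]
width: 0.0513
```

Run:
```python
from h import *
s=r.get_state(); print(s['clock'],s['position'],s['eef_rot'],s['qpos'],s['ft_force'])
c=cap('wrist'); cv2.imwrite('pics/w0.png',np.clip(c['img']*1.5,0,255).astype('uint8'));P=cloud(c)
m=(P[...,2]>.06)&(P[...,2]<.13)&(c['range_z']>0)
k,l,st,ce=cv2.connectedComponentsWithStats(m.astype('uint8'))
for i in range(1,k):
    q=P[l==i]
    if len(q)>100:
        print(st[i],q.mean(0).round(3),np.percentile(q[:,2],[50,98]).round(3),cv2.minAreaRect(q[q[:,2]>.09][:,:2].astype('float32')*1000) if (q[:,2]>.09).any() else '')
```

```text
1.8 [ 0.59296408 -0.01824985  0.22385964] [-3.14141204e+00  1.28386947e-03  2.67822529e-01] [-2.21530724e-01  1.15457753e-01  1.70679810e+00 -4.58350905e-04
  1.32055492e+00  1.08155697e+00] [-0.34656167 -1.26673549 -0.11354223]
[ 291  137   14  117 1340] [ 0.585 -0.002  0.093] [0.097 0.098] ((575.7130737304688, -4.015192031860352), (97.8183822631836, 9.648987770080566), 15.561484336853027)
[ 364  139   22  115 1786] [ 0.604 -0.072  0.09 ] [0.096 0.098] ((599.5479125976562, -75.12336730957031), (108.81755065917969, 10.073566436767578), 15.603734016418457)
[   0  228   44   59 1967] [0.425 0.277 0.067] [0.068 0.07 ] 
[ 178  233   20   75 1240] [0.467 0.09  0.079] [0.081 0.09 ] ((461.2691650390625, 90.97540283203125), (59.34775161743164, 8.09223747253418), 5.338220119476318)
```

View pics/w0.png

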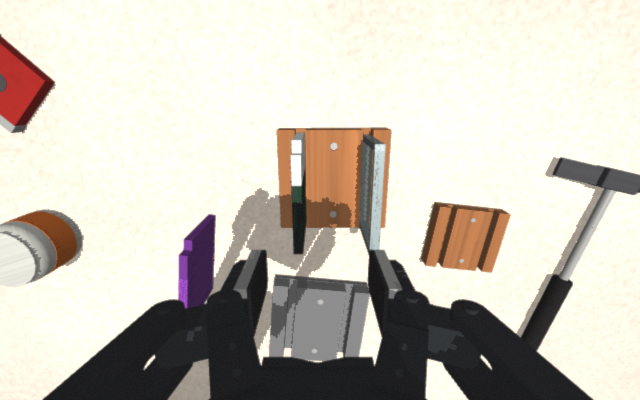

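The close view shows the filter at (298,190), with its white notched end at (297,145). The fingers are aligned and the cover is at (372,190). The fused filter centre is (0.580, -0.0015), so the grip point is (0.613, 0.0075). Now the descent.

Request:
send_rows(
  plan=[
    {"jaw": 0.6, "dx": 0.026, "dy": -0.02, "dz": 0, "rx": 0, "ry": 0, "rz": 0},
    {"jaw": 0.6, "dx": 0.026, "dy": -0.02, "dz": 0.03, "rx": 0, "ry": 0, "rz": 0},
    {"jaw": 0.6, "dx": 0.026, "dy": -0.02, "dz": 0.06, "rx": 0, "ry": 0, "rz": 0},
    {"jaw": 0.6, "dx": 0.026, "dy": -0.02, "dz": 0.085, "rx": 0, "ry": 0, "rz": 0},
    {"jaw": 0.6, "dx": 0.026, "dy": -0.02, "dz": 0.085, "rx": 0, "ry": 0, "rz": 0},
    {"jaw": 0.6, "dx": 0.026, "dy": -0.02, "dz": 0.085, "rx": 0, "ry": 0, "rz": 0},
  ],
)

```text
clock: 2.45
position: [0.6129, 0.0065, 0.1399]
eef_rot: [-3.142, 0.0, 0.265]
ft_force: [-0.7, 1.0, 0.5]
width: 0.0507
```

Run:
```python
from h import *
c=cap('wrist'); cv2.imwrite('pics/w1.png',np.clip(c['img']*1.2,0,255).astype('uint8'));P=cloud(c)
s=r.get_state(); print(s['clock'],s['position'],s['eef_rot'],s['ft_force'])
m=(P[...,2]>.09)&(P[...,2]<.105)&(c['range_z']>0)
k,l,st,ce=cv2.connectedComponentsWithStats(m.astype('uint8'))
for i in range(1,k):
    q=P[l==i]
    if len(q)>100: print(st[i],q.mean(0).round(4),cv2.minAreaRect(q[:,:2].astype('float32')*1000))
```

```text
2.5 [0.61380217 0.00661077 0.14109308] [ 3.14059070e+00 -1.92275197e-03  2.65425676e-01] [0.49938749 0.89294584 0.87450605]
[ 412  197   27  101 1640] [ 0.6209 -0.0683  0.0964] ((616.5216674804688, -70.15156555175781), (74.0192642211914, 10.685372352600098), 15.708442687988281)
[ 309  211   15  126 1692] [ 0.5789 -0.0031  0.0969] ((575.1065673828125, -4.033084869384766), (99.24072265625, 9.535674095153809), 15.493671417236328)
```

View pics/w1.png

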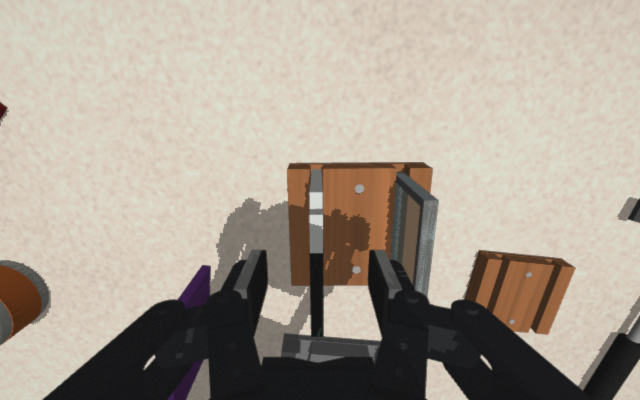

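The filter (column 317) is centred between the fingers. Descending, then closing at 60 N.

Request:
send_rows(
  plan=[
    {"jaw": 0.6, "dx": 0, "dy": -0.001, "dz": 0.025, "rx": 0, "ry": 0, "rz": 0},
    {"jaw": 0.6, "dx": 0, "dy": -0.001, "dz": 0.045, "rx": 0, "ry": 0, "rz": 0},
    {"jaw": 0.6, "dx": 0, "dy": -0.001, "dz": 0.052, "rx": 0, "ry": 0, "rz": 0},
    {"jaw": 0.6, "dx": 0, "dy": -0.001, "dz": 0.052, "rx": 0, "ry": 0, "rz": 0},
    {"jaw": 0.3, "dx": 0, "dy": -0.001, "dz": 0.052, "rx": 0, "ry": 0, "rz": 0},
    {"jaw": 0.15, "dx": 0, "dy": -0.001, "dz": 0.052, "rx": 0, "ry": 0, "rz": 0},
    {"jaw": 0, "dx": 0, "dy": -0.001, "dz": 0.052, "rx": 0, "ry": 0, "rz": 0},
    {"jaw": 0, "dx": 0, "dy": -0.001, "dz": 0.052, "rx": 0, "ry": 0, "rz": 0},
    {"jaw": 0, "dx": 0, "dy": -0.001, "dz": 0.052, "rx": 0, "ry": 0, "rz": 0},
    {"jaw": 0, "dx": 0, "dy": -0.001, "dz": 0.052, "rx": 0, "ry": 0, "rz": 0},
  ],
  grip_force=60,
)

```text
clock: 3.5
position: [0.6138, 0.0084, 0.0889]
eef_rot: [3.14, -0.002, 0.267]
ft_force: [-1.7, 0.1, 5.8]
width: 0.0053
```

Run:
```python
from h import *
s=r.get_state(); print(s['clock'],s['position'],s['eef_rot'],s['ft_force'],s['wrist_torque'],s['width'],s['qpos'])
```

```text
3.5 [0.61383895 0.00838539 0.08894939] [ 3.14049263e+00 -1.95838882e-03  2.66733658e-01] [-1.74068003  0.14263804  5.81413862] [-0.05298265  0.19168673  0.01538741] 0.005336494521199931 [-1.70731102e-01  3.14562152e-01  1.73913486e+00 -1.88525075e-04
  1.08565566e+00  1.13342037e+00]
```

Request:
send_rows(
  plan=[
    {"jaw": 0, "dx": 0, "dy": 0, "dz": 0, "rx": 0, "ry": 0, "rz": 0},
    {"jaw": 0, "dx": 0, "dy": 0, "dz": 0, "rx": 0, "ry": 0, "rz": 0},
  ],
)

```text
clock: 3.7
position: [0.6138, 0.0084, 0.089]
eef_rot: [3.14, -0.002, 0.267]
ft_force: [0.2, -0.6, 5.9]
width: 0.0053
```

Run:
```python
from h import *
c=cap('wrist'); a=c['img']
d=cap('scene'); b=cv2.resize(d['img'][180:260,290:390],(640,512),interpolation=cv2.INTER_CUBIC)
cv2.imwrite('pics/g.png',cv2.resize(np.vstack([np.clip(a*1.3,0,255),np.clip(b*1.5,0,255)]).astype('uint8'),None,fx=.65,fy=.65))
s=r.get_state(); print(s['width'],s['ft_force'])
```

```text
0.005198438649720853 [0.00611458 0.0605389  5.6455745 ]
```

View pics/g.png

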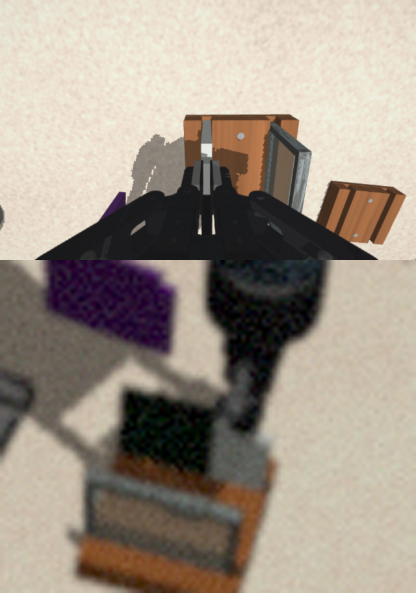

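The pinch is on the frosted end, clear of the dark window, and the jaw width is stable. Lifting straight up.

Request:
send_rows(
  plan=[
    {"jaw": 0, "dx": 0, "dy": 0, "dz": -0.005, "rx": 0, "ry": 0, "rz": 0},
    {"jaw": 0, "dx": 0, "dy": 0, "dz": -0.012, "rx": 0, "ry": 0, "rz": 0},
    {"jaw": 0, "dx": 0, "dy": 0, "dz": -0.02, "rx": 0, "ry": 0, "rz": 0},
    {"jaw": 0, "dx": 0, "dy": 0, "dz": -0.03, "rx": 0, "ry": 0, "rz": 0},
    {"jaw": 0, "dx": 0, "dy": 0, "dz": -0.045, "rx": 0, "ry": 0, "rz": 0},
    {"jaw": 0, "dx": 0, "dy": 0, "dz": -0.065, "rx": 0, "ry": 0, "rz": 0},
    {"jaw": 0, "dx": 0, "dy": 0, "dz": -0.09, "rx": 0, "ry": 0, "rz": 0},
    {"jaw": 0, "dx": 0, "dy": 0, "dz": -0.115, "rx": 0, "ry": 0, "rz": 0},
    {"jaw": 0, "dx": 0, "dy": 0, "dz": -0.14, "rx": 0, "ry": 0, "rz": 0},
    {"jaw": 0, "dx": 0, "dy": 0, "dz": -0.16, "rx": 0, "ry": 0, "rz": 0},
    {"jaw": 0, "dx": 0, "dy": 0, "dz": -0.17, "rx": 0, "ry": 0, "rz": 0},
    {"jaw": 0, "dx": 0, "dy": 0, "dz": -0.17, "rx": 0, "ry": 0, "rz": 0},
  ],
)

```text
clock: 5.0
position: [0.6137, 0.0085, 0.26]
eef_rot: [3.14, -0.004, 0.267]
ft_force: [-0.2, -0.3, -1.0]
width: 0.0052
```

Weight is on the wrist (about 1.0 N, which matches 110 g). Now tilting +45° about the filter's long axis, with a bit more height.

Request:
send_rows(
  plan=[
    {"jaw": 0, "dx": 0, "dy": 0, "dz": -0.015, "rx": 3, "ry": 0, "rz": 0},
    {"jaw": 0, "dx": 0, "dy": 0, "dz": -0.03, "rx": 8, "ry": 0, "rz": 0},
    {"jaw": 0, "dx": 0, "dy": 0, "dz": -0.045, "rx": 14, "ry": 0, "rz": 0},
    {"jaw": 0, "dx": 0, "dy": 0, "dz": -0.06, "rx": 20, "ry": 0, "rz": 0},
    {"jaw": 0, "dx": 0, "dy": 0, "dz": -0.06, "rx": 26, "ry": 0, "rz": 0},
    {"jaw": 0, "dx": 0, "dy": 0, "dz": -0.06, "rx": 32, "ry": 0, "rz": 0},
    {"jaw": 0, "dx": 0, "dy": 0, "dz": -0.06, "rx": 38, "ry": 0, "rz": 0},
    {"jaw": 0, "dx": 0, "dy": 0, "dz": -0.06, "rx": 42, "ry": 0, "rz": 0},
    {"jaw": 0, "dx": 0, "dy": 0, "dz": -0.06, "rx": 45, "ry": 0, "rz": 0},
    {"jaw": 0, "dx": 0, "dy": 0, "dz": -0.06, "rx": 45, "ry": 0, "rz": 0},
    {"jaw": 0, "dx": 0, "dy": 0, "dz": -0.06, "rx": 45, "ry": 0, "rz": 0},
    {"jaw": 0, "dx": 0, "dy": 0, "dz": -0.06, "rx": 45, "ry": 0, "rz": 0},
  ],
)

```text
clock: 6.2
position: [0.6128, 0.009, 0.3176]
eef_rot: [-2.357, -0.0, 0.267]
ft_force: [-0.4, -0.5, -3.0]
width: 0.0053
```

Run:
```python
from h import *
s=r.get_state(); print(s['clock'],s['position'],s['eef_rot'],s['qpos'],s['width'],s['dq'].round(3))
T=R.from_euler('xyz',s['eef_rot']).as_matrix(); print(T.round(3))
im=[]
for n in('scene','top','wrist'):
    c=cap(n); P=cloud(c); np.savez(f'{n}1.npz',**c); im.append(c['img'])
    # filter plane fit: points near grip in tool frame
    L=(P-s['position'])@T
    m=(c['range_z']>0)&(abs(L[...,1])<.02)&(L[...,0]>-.1)&(L[...,0]<-.02)&(L[...,2]>-.02)&(L[...,2]<.1)
    q=P[m]
    if len(q)>50:
        _,_,V=np.linalg.svd(q-q.mean(0)); print(n,len(q),'normal',V[2].round(3),'tool y',T[:,1].round(3),L[m].min(0).round(3),L[m].max(0).round(3),'zmin',q[:,2].min())
a=np.vstack([im[0][90:270,230:470],im[1][90:270,200:440]]); a=cv2.resize(a,None,fx=1.65,fy=1.65,interpolation=cv2.INTER_CUBIC)
w=cv2.resize(im[2],(396,248)); w=np.vstack([w,np.zeros((a.shape[0]-248,396,3),'uint8')])
cv2.imwrite('pics/f.png',np.clip(np.hstack([a,w])*1.5,0,255).astype('uint8'))
```

```text
6.2 [0.61281378 0.00896024 0.31761144] [-2.35713788e+00 -1.73798017e-04  2.67174624e-01] [-0.41567891  0.30713515  1.45161615  0.61339988  1.8813414   0.92790184] 0.005290460005117478 [ 0.002 -0.009 -0.005  0.001  0.003  0.   ]
[[ 0.965  0.187 -0.186]
 [ 0.264 -0.683  0.681]
 [ 0.    -0.706 -0.708]]
top 868 normal [ 0.198 -0.685 -0.701] tool y [ 0.187 -0.683 -0.706] [-0.09  -0.009 -0.01 ] [-0.02   0.007  0.083] zmin 0.2579890541450842
wrist 877 normal [ 0.169 -0.663  0.729] tool y [ 0.187 -0.683 -0.706] [-0.063 -0.003 -0.01 ] [-0.02   0.006 -0.007] zmin 0.3188346895433944
```

View pics/f.png

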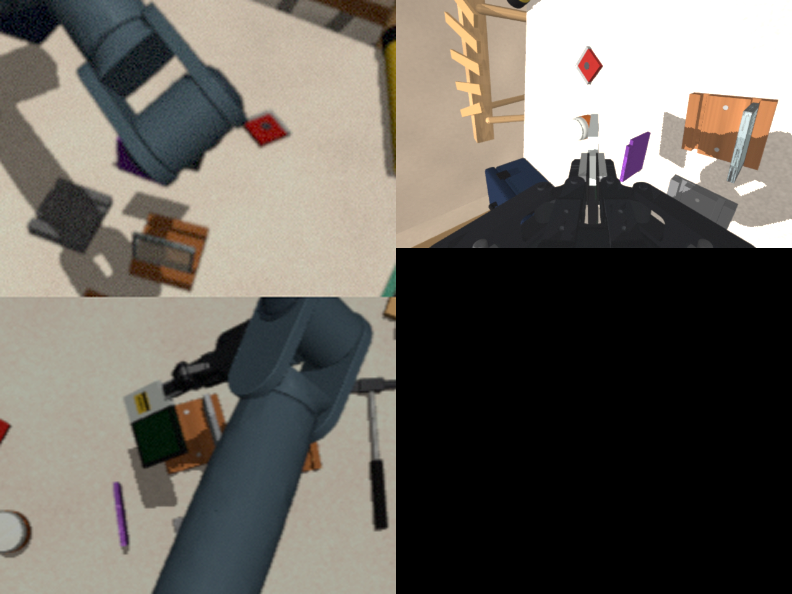

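The top view shows the filter held by its frosted end, with the yellow label facing up at (143,402) in the crop. The cover still stands in the rack and the magnet, tin and hammer are in place. One last check: long-edge level and slip.

Request:
send_rows(
  plan=[
    {"jaw": 0, "dx": 0, "dy": 0, "dz": 0, "rx": 0, "ry": 0, "rz": 0},
    {"jaw": 0, "dx": 0, "dy": 0, "dz": 0, "rx": 0, "ry": 0, "rz": 0},
    {"jaw": 0, "dx": 0, "dy": 0, "dz": 0, "rx": 0, "ry": 0, "rz": 0},
    {"jaw": 0, "dx": 0, "dy": 0, "dz": 0, "rx": 0, "ry": 0, "rz": 0},
    {"jaw": 0, "dx": 0, "dy": 0, "dz": 0, "rx": 0, "ry": 0, "rz": 0},
  ],
)

```text
clock: 6.85
position: [0.6129, 0.0086, 0.3175]
eef_rot: [-2.356, 0.0, 0.267]
ft_force: [0.1, 0.4, -1.6]
width: 0.0051
```

Run:
```python
from h import *
s=r.get_state(); T=R.from_euler('xyz',s['eef_rot']).as_matrix()
for k in range(2):
    c=cap('top') if k else dict(np.load('top1.npz')); L=(cloud(c)-s['position'])@T
    m=(c['range_z']>0)&(abs(L[...,1])<.015)&(L[...,0]>-.12)&(L[...,0]<.05)&(L[...,2]>-.03)&(L[...,2]<.12)
    q=L[m]; print(len(q),cv2.minAreaRect((q[:,[0,2]]*1000).astype('float32')))
    xs=np.arange(-.08,.02,.008); e=[q[abs(q[:,0]-x)<.004][:,2].max() for x in xs]
    print('lower edge slope deg',np.degrees(np.polyfit(xs,e,1)[0]),np.mean(e))
print(s['position'],s['eef_rot'],s['ft_force'],s['width'],abs(s['dq']).max(),s['clock'])
```

```text
1337 ((-34.75041961669922, 28.370607376098633), (113.8682632446289, 110.27153015136719), 89.70263671875)
lower edge slope deg -1.012274318230361 0.08236299429723405
1350 ((-34.926979064941406, 27.082204818725586), (113.59500122070312, 110.3077621459961), 89.94630432128906)
lower edge slope deg 0.33412757247973174 0.0824783831006646
[0.61286852 0.00859426 0.3174743 ] [-2.35621059e+00  1.10894058e-05  2.66623869e-01] [ 0.09453731  0.38159039 -1.55581755] 0.005144692276372053 0.002049912608816287 6.85
```

Long edge is level to within about 1° with no slip, and the arm is at rest. Handing in.

```bash
python3 -c "
from rig import job
print(job.hand_in())"
```

```text
the job is handed in; nothing more can be done
None
```

I gripped the filter by its frosted end at 60 N, drew it straight up out of the rack and leaned it back about 45° with the yellow label facing up. I handed the job in at about 7 s of robot time, still holding it.

**Last checks:**
- **Height:** the lowest edge is about 0.26 m above the bench.
- **Lean:** the depth fit gave a tilt of about 44.5°.
- **Level:** the long edge measured −1.0° and +0.3° in two looks, so level within the noise.
- **Hold:** the arm was at rest and the grip showed no slip.
- **Surroundings:** the cover lens still stands in its groove, and the hammer, tin and magnet looked undisturbed in the last pictures.

**One reading disagreed:** the jaw width read 5.3 mm on the 9 mm plate. I put that down to soft pads or a sensor offset. It stayed steady at 5.1–5.3 mm, and the pictures and the wrist load (1.0 N after the lift, 1.6 N at the end) agree with a held filter.

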